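Press the lid home on a tub in the bench lid press

TASK

The tub on the drawn-out slide of the bench press has its red lid only started, standing a few millimetres proud. With the safety catch still on, push the slide fully in so that the tub is under the ram; then swing the catch well clear of the lever and pull the lever down until the lid is pressed fully home on the tub. Ease the lever back up to its upright rest without letting it fly back, and leave the tub in its nest, the slide in and the things around undisturbed.

Things in the scene. Friction and masses are not known exactly. Their poses are not given: they have to be found in the camera images.
- press: Bench lid press, white head and column on a steel base 225 x 170 mm, 200 mm high, fixed to the table. Origin on the table under the ram axis. Its front (the slide's side) is its own -x, its lever is on its -y side, z is up. Head: from 38 mm in front of the origin to 112 mm behind it, 70 mm wide, from 130 to 200 mm above the table. The offsets below are given in this frame.
- slide (a joint): Loading slide, a steel plate in guides on the base that carries the tub's nest. 0 m = drawn right out (as at the start), 0.055 m = fully in against its stop, with the nest under the ram. It moves along the press's +x, takes about 4 N to push, and stays where it is left.
- slide_knob (a point): Centre of the top of the slide's black upright knob, 24 mm across; the black part is 46 mm tall, its top 85 mm above the table. At x = -183 mm in the press frame with the slide out, -128 mm with it in, y = 0.
- nest (a point): Centre of the nest floor on the slide, 28 mm above the table, inside a white ring (67 mm inner diameter, 11 mm high) that holds the tub loosely.
- tub: White tub with an orange band, 62 mm across, 64 mm tall with the lid home and 70 mm with it unpressed, about 0.3 kg, loose in the nest. Origin at the centre of its underside, z up.
- lid (a joint): The tub's red lid: 0 m = only started, 6 mm proud; 0.006 m = pressed fully home. It takes about 22 N straight down and stays where it is pressed to.
- catch (a joint): Safety catch: flat steel hook lying on top of the head, turning on an upright pin behind the lever stem; its nose stands just in front of the stem and blocks the lever. 0 rad = on (up to about 0.08 at the start), 1.0 rad = swung right over to the press's +y (clockwise from above). The nose has left the stem by about 0.35 rad. Light friction (0.5 N at the knob); it stays where it is left.
- catch_knob (a point): Centre of the top of the catch's yellow upright knob, 21 mm across and 36 mm tall, its top 260 mm above the table. With the catch on, at x = -55, y = -35 mm in the press frame; it travels on a circle of 136 mm radius about catch_pivot.
- catch_pivot (a point): The catch's upright pin, at x = 80, y = -55 mm in the press frame, 212 mm above the table.
- lever (a joint): Press lever, on the -y side of the head. 0 rad = upright (rest), positive = its top swings forward (to the press's -x) and down, stop at 1.22 rad. A return spring brings it back to 0 and it flies up fast if let go; about 6 N at the grip while pressing. It is geared to the ram, 18 mm down per rad: the ram meets the unpressed lid at about 0.8 rad and has it home at about 1.1 to 1.2 rad.
- lever_grip (a point): Middle of the lever's black cross grip, a round bar 22 mm in diameter and 100 mm long lying along the press's y. 145 mm from the hub: at rest at x = 20, y = -112 mm in the press frame, 310 mm above the table. The stem, 14 mm in diameter, is 57 mm from this point towards the press.
- lever_hub (a point): The lever's turning axis (along the press's y) where the stem meets it, at x = 20, y = -55 mm in the press frame, 165 mm above the table.
- done_0: Finished tub, lid home, 62 mm across, 64 mm tall, on the steel tray nearer the robot's left. Bystander.
- done_1: Second finished tub, the same, on the same tray. Bystander.
There are look-alikes about, which are no part of the job. Leave any green look-alike of the tub alone.

How it is judged:
On the way, in this order (a step that is already met when the one before it is completed fails the run):
1. the slide is fully in (within 3 mm of its stop) while the catch is still on (under 0.2 rad) and the lever upright (value of joint slide above 0.052 m and value of joint catch below 0.2 rad and value of joint lever below 0.15 rad), for 0.2 s.
2. the catch is swung clear (over 0.5 rad) with the lever still upright (value of joint catch above 0.5 rad and value of joint lever below 0.15 rad), for 0.2 s.
3. the lever presses the lid home (within 1.5 mm) with the slide in (value of joint lid above 0.0045 m and value of joint slide above 0.05 m and value of joint lever above 0.8 rad), for 0.1 s.
At the end, for the whole second after the job is handed in: The lid is within 1.5 mm of fully home, the lever is back upright (under 0.15 rad), the slide is in (within 5 mm of its stop), and the tub stands upright, at rest, in its nest (value of joint lid above 0.0045 m and value of joint lever below 0.15 rad and value of joint slide above 0.05 m and horizontal distance between tub and nest below 0.006 m and angle between tub's own z axis and vertical below 0.06 rad and height (world z) of tub below 0.034 m and linear speed of tub below 0.02 m/s); the robot touches nothing.
It fails at once if the lever flies back up (faster than 4 rad/s) (velocity of joint lever below -4 rad/s).
It fails at once if a finished tub is moved by more than 30 mm (distance of any of done_0, done_1 from where it was at the start of the episode above 0.03 m).
It also fails if it takes over 54 s, if anything falls off the work surface, if the arm or the gripper's body presses on something with over 40 N, if the wrist force passes 120 N, or if a joint passes its speed limit or range.

ROBOT

A 6-joint arm with a two-finger parallel gripper is mounted at the origin on the work surface; the furniture and walls round the work are solid. World frame = base frame: x ahead of the robot, y to its left, z up, the work surface at z = 0. Lengths are in m, angles in rad, forces in N, time in s.
With the tool pointing down it reaches from about 0.3 to 0.85 m from the base axis. Payload 5.4 kg.
Tool frame: the origin (TCP) lies midway between the tips of the shut fingers; the grasp point (between the pads) lies 19 mm behind it; z points along the fingers, y is the direction in which the jaws open and shut (so a half turn about z gives the same grasp; the last joint's range is limited). The gripper opens to 85 mm and grips with 20 to 120 N. Pads are 22 mm wide; open, the fingers measure 114 mm over their backs; the gripper's body (76 mm by 85 mm) begins 54 mm behind the grasp point. The pads swing forward as they close: fully open they stand 13 mm farther back than shut.
Start: joints at [-1.529, 0.158, 1.597, -0, 1.386, -0.21], TCP at [0.143, -0.557, 0.231] pointing down, gripper open.
Joint ranges: [-2.91, 2.91], [-0.94, 2.29], [0.18, 2.7], [-1.29, 4.43], [0.17, 2.64], [-3, 3]. Speed limits (rad/s): [2.57, 2.57, 3.14, 3.14, 3.14, 3.14].

INTERFACE

Orientations are given as a unit quaternion [x, y, z, w].
In Python, from station import r, optics gives the robot as it stands. The module is installed in compiled form; this text tells all that it offers.
- The arm moves only by the shell command python3 -m handwheel 'ROWS'. ROWS is JSON, a list of rows, each a list of 3 entries, a list of its own where there are three numbers: the shift along the tool's x, y, z scaled (see below), then the turn about the tool's z scaled (see below), then the closure, from -1 (fully open) to 1 (shut). A call has exactly 8 rows; each row shifts and turns the commanded pose from where the row before left it, along the tool's axes as they then stand; what a row does not reach is not made up. The controller multiplies each number of a shift by 30 mm and each number of a turn by 0.1 rad. A row lasts 1/8 s, in which the tool goes at most 62.5 mm and 10.7 degrees, less where a joint would pass 70% of its speed; a pose out of reach is approached as far as the arm can. A call with a number of a shift or a turn outside -1 to 1 is refused whole. A call with a gripper value outside its range is refused whole. The fingers move at their own pace and stop on an object; the grip force is fixed at half the most. Time passes only in rows, so rows that do not move let the fingers close, or fill a call up. It gives the time, the measured TCP pose, the force and the opening at its end, in the units of the state.
- r.state(): the state, without advancing time (a new reading comes with each control period).
- optics.camera(name): name is "side" or "top"; returns a dict with "color" (384x512x3 uint8, red, green, blue), "fx", "fy", "cx", "cy" (pixels), "position" and "rotation" of the camera in the world. Camera axes: x right, y down, z forward; pixel columns grow to the right and rows downward; lengths in m; the calibration is good to about 2 mm. A picture is of the moment at which its call begins. There is no depth.
- r.finish_job(): hands the job in, once; it reports no verdict.
The state is a dict: "time": time; "qpos": joint angles; "qvel": joint speeds; "tau": joint torques, N m; "tool_pos": TCP position; "orientation": TCP orientation; "ft_force": force on the tool from outside, world axes, zero at the start; "torque": the same for the moment, N m; "finger_gap": finger opening in m.
Only numpy, scipy, OpenCV 4.12 (cv2) and the standard library are available. Lean on these libraries where they do the work, as an engineer would, in place of code of your own. Each camera call takes 0.05 s, during which the arm holds its last target. There are 200 camera calls.

## Working session

There is one attempt and no reset: what is moved stays moved. The work goes in short steps, Python scripts to look and compute and a shell command to move; the robot and the scene stay as the last step left them, time stands still between calls to the robot, and variables do not carry over. Pictures are saved under pics/ and viewed, about 8 in all and at most 12, crops included, and the job is handed in when it is done.

```bash
mkdir -p pics
python3 - <<'E'
from station import r, optics
import cv2, json
print(r.state())
for n in("side","top"):
    c=optics.camera(n); cv2.imwrite(f"pics/{n}0.png",c["color"][:,:,::-1])
    d={k:(v.tolist() if hasattr(v,'tolist') else v) for k,v in c.items() if k!="color"}
    json.dump(d,open(n+".json","w")); print(n,d)
E
```

```text
{'time': 0.0, 'qpos': array([-1.52907189e+00,  1.59061539e-01,  1.59822296e+00,  1.52965966e-05,
        1.38619262e+00, -2.10081926e-01]), 'qvel': array([ 0.00091256,  0.00016167, -0.00082023,  0.00104112,  0.00185263,
        0.00117717]), 'tau': array([-4.46784525e-04, -3.96006203e+01, -3.31429446e+01, -4.54007395e-04,
        8.33869970e-03,  6.30708115e-06]), 'tool_pos': array([ 0.14323227, -0.55626272,  0.23031452]), 'orientation': array([ 9.92084396e-01,  1.25569360e-01,  8.67128848e-05, -9.38266113e-04]), 'ft_force': array([-0.18580798, -0.14301733,  0.02632778]), 'torque': array([-0.03363534,  0.03226148,  0.02475991]), 'finger_gap': 0.08584521767647096}
side {'fx': 401.9609961946828, 'fy': 401.9609961946828, 'cx': 256.04930988268603, 'cy': 198.8672455363242, 'position': [0.3872669085243725, -0.8314243676264563, 1.128032531785437], 'rotation': [0.946342830168803, -0.04636643481881953, 0.0075924878220533665, -0.31973075491570135]}
top {'fx': 492.1115302425806, 'fy': 492.1115302425806, 'cx': 251.14917228080512, 'cy': 193.3015639140194, 'position': [0.3423354393769382, -0.1209645739798923, 1.5044836354459687], 'rotation': [0.7165407342261576, -0.6966667342429312, 0.023784256136365714, -0.02567385350833691]}
```

View pics/side0.png

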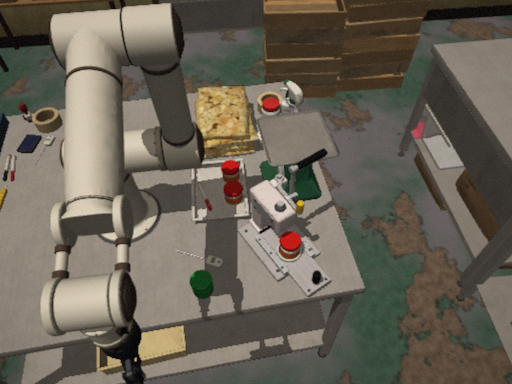

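View pics/top0.png

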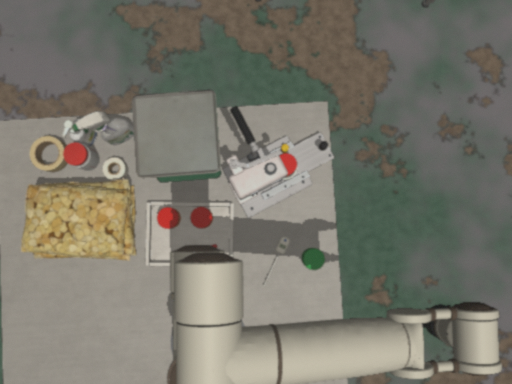

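Run:
```python
import cv2, numpy as np
t=cv2.imread("pics/top0.png")[90:225,205:345]; s=cv2.imread("pics/side0.png")[100:300,190:370]
a=cv2.resize(t,None,fx=5.5,fy=5.5,interpolation=cv2.INTER_CUBIC);cv2.imwrite("pics/tc.png",a[:600,:800]);print(a.shape)
b=cv2.resize(s,None,fx=3,fy=3,interpolation=cv2.INTER_CUBIC);cv2.imwrite("pics/sc.png",b)
```

```text
(742, 770, 3)
```

View pics/tc.png

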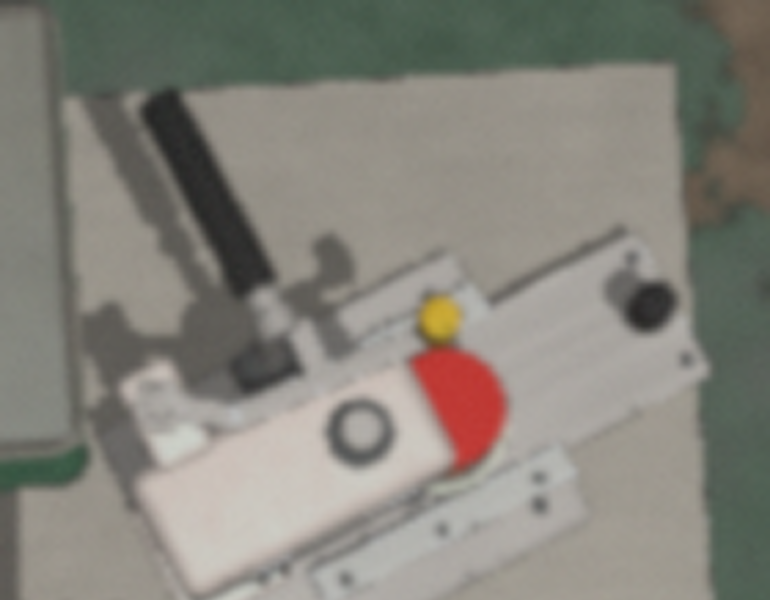

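View pics/sc.png

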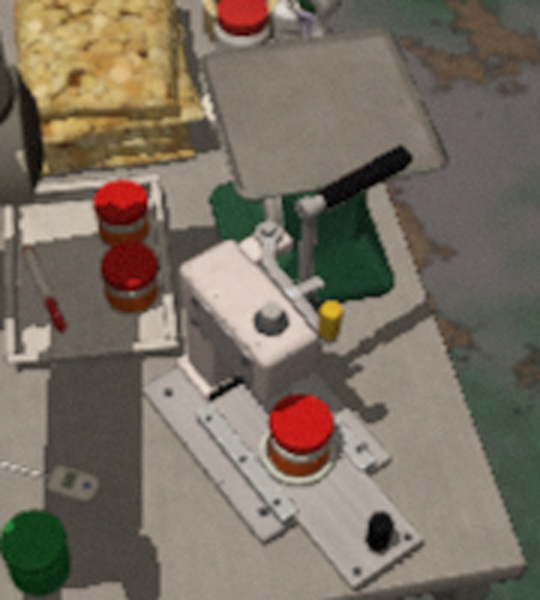

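```bash
cat > h.py <<'E'
import json,numpy as np
from scipy.spatial.transform import Rotation as R
from scipy.optimize import least_squares
C={n:json.load(open(n+".json")) for n in("side","top")}
def proj(n,p):
    c=C[n];q=(np.atleast_2d(p)-c["position"])@R.from_quat(c["rotation"]).as_matrix()
    return q[:,:2]/q[:,2:]*c["fx"]+[c["cx"],c["cy"]]
def w(P,p):
    p=np.atleast_2d(p).astype(float);c,s=np.cos(P[2]),np.sin(P[2])
    return np.c_[P[0]+c*p[:,0]-s*p[:,1],P[1]+s*p[:,0]+c*p[:,1],p[:,2]]
E
python3 - <<'E'
from h import *
names=["slide","catch","grip","lid"]
M=np.array([[-.183,0,.085],[-.055,-.035,.26],[.02,-.112,.31],[-.055,0,.098]])
T=np.array([[650,305],[440,318],[208,194]])/5.5+[205,90]-.4
S=np.array([[380,522],[331,307],[365.5,176],[301,425]])/3+[190,100]-.3
def f(P): 
    return np.r_[(proj("top",w(P,M[:3]))-T).ravel(),(proj("side",w(P,M))-S).ravel()]
best=min((least_squares(f,[.5,-.25,a],loss="soft_l1") for a in np.arange(0,6.3,.7)),key=lambda s:s.cost)
P=best.x;P[2]=(P[2]+np.pi)%(2*np.pi)-np.pi
print(P,f(P).reshape(-1,2).round(2));np.save("P.npy",P)
for n,m in zip(names,w(P,M)):print(n,m)
print("slide in",w(P,[-.128,0,.085]),"axes",np.cos(P[2]),np.sin(P[2]))
from station import r
s=r.state();print(R.from_quat(s["orientation"]).as_matrix().round(3))
E
```

```text
[ 0.50339456 -0.16214383  2.05850719] [[ 1.23 -0.25]
 [-1.5  -4.27]
 [ 0.64  0.38]
 [-0.69  0.11]
 [ 2.89 -0.39]
 [-1.44  1.81]
 [-0.67 -1.94]]
slide [ 0.58914925 -0.32380747  0.085     ]
catch [ 0.5600871  -0.19433009  0.26      ]
grip [ 0.59296414 -0.09199193  0.31      ]
lid [ 0.52916782 -0.21073126  0.098     ]
slide in [[ 0.56337598 -0.27522004  0.085     ]] axes -0.4686048757193206 0.8834078732115082
[[ 0.968  0.249 -0.   ]
 [ 0.249 -0.968  0.002]
 [ 0.    -0.002 -1.   ]]
```

```bash
cat >> h.py <<'E'
def knob(th,z=.26):
    c,s=np.cos(th),np.sin(th);return np.array([.08-.135*c+.02*s,-.055+.135*s+.02*c,z])
def grip(th,off=0):
    return np.array([.02-.145*np.sin(th),-.112+off,.165+.145*np.cos(th)])
E
python3 - <<'E'
from h import *
M=np.array([[-.183,0,.085],[-.055,-.035,.26],[.02,-.112,.31],[-.055,0,.098]])
T=np.array([[650,305],[440,318],[208,194]])/5.5+[205,90]-.4
S=np.array([[380,522],[331,307],[365.5,176],[301,425]])/3+[190,100]-.3
def f(P): 
    m=M.copy();m[1]=knob(P[3])
    return np.r_[(proj("top",w(P,m[:3]))-T).ravel(),(proj("side",w(P,m))-S).ravel()]
s=least_squares(f,[.503,-.162,2.06,.05]);P=s.x
print(P,f(P).reshape(-1,2).round(2));np.save("P.npy",P)
for k in (0,.055):print("slideknob",w(P,[-.183+k,0,.085]))
for t in (P[3],.3,.6,.9):print("catch",t,w(P,knob(t)))
for t in (0,.3,.6,.8,1,1.1,1.2):print("grip",t,w(P,grip(t)))
print("axes",np.cos(P[2]),np.sin(P[2]))
# corners for tall grey box: raised shelf top, top-image corners at several heights
c=C["top"];Rm=R.from_quat(c["rotation"]).as_matrix()
for px in([217,93],[219,176]):
  d=Rm@[(px[0]-c["cx"])/c["fx"],(px[1]-c["cy"])/c["fx"],1]
  for z in(.2,.3,.4,.5):
    p=np.array(c["position"])+d*(z-c["position"][2])/d[2];print("box",px,p.round(3),proj("side",p).round(0))
E
```

```text
[ 0.50513603 -0.16115159  2.05684061  0.08686878] [[ 0.95 -0.76]
 [-0.59 -0.5 ]
 [ 0.32 -0.37]
 [-0.23 -0.21]
 [-0.51  0.66]
 [-0.82  1.54]
 [-0.16 -2.26]]
slideknob [[ 0.59062118 -0.32295793  0.085     ]]
slideknob [[ 0.56492892 -0.27432761  0.085     ]]
catch 0.08686878242627435 [[ 0.55043709 -0.19688404  0.26      ]]
catch 0.3 [[ 0.52171226 -0.20109417  0.26      ]]
catch 0.6 [[ 0.48117476 -0.19657454  0.26      ]]
catch 0.9 [[ 0.44378345 -0.18027712  0.26      ]]
grip 0 [[ 0.5948224  -0.09114906  0.31      ]]
grip 0.3 [[ 0.61483921 -0.12903688  0.30352379]]
grip 0.6 [[ 0.63306797 -0.16354029  0.28467366]]
grip 0.8 [[ 0.6434119  -0.18311928  0.26602247]]
grip 1 [[ 0.65181871 -0.1990317   0.24334383]]
grip 1.1 [[ 0.65518756 -0.20540827  0.23077144]]
grip 1.2 [[ 0.65795326 -0.21064319  0.21754187]]
axes -0.4671319522766372 0.8841876153635141
box [217, 93] [ 0.702 -0.017  0.2  ] [[337. 164.]]
box [217, 93] [ 0.675 -0.025  0.3  ] [[334. 143.]]
box [217, 93] [ 0.647 -0.033  0.4  ] [[329. 119.]]
box [217, 93] [ 0.619 -0.041  0.5  ] [[324.  91.]]
box [219, 176] [ 0.477 -0.029  0.2  ] [[266. 173.]]
box [219, 176] [ 0.467 -0.036  0.3  ] [[263. 152.]]
box [219, 176] [ 0.457 -0.043  0.4  ] [[259. 127.]]
box [219, 176] [ 0.446 -0.05   0.5  ] [[254.  99.]]
```

```bash
cat >> h.py <<'E'
P=np.load("P.npy")
def go(pt,label=""):
    """tool-axis units from present TCP to a press-frame TCP target"""
    from station import r
    s=r.state();Rt=R.from_quat(s["orientation"]).as_matrix()
    d=Rt.T@(w(P,pt)[0]-s["tool_pos"])/.03
    yw=np.arctan2(*(Rt[:2,1][::-1]));e=(P[2]+np.pi-yw+np.pi)%(2*np.pi)-np.pi
    print(label,"t",round(s["time"],2),"units",d.round(2),"turn units",round(-e/.1,2),"F",s["ft_force"].round(1),"gap",round(s["finger_gap"],4),"q",s["qpos"].round(2))
E
python3 -m handwheel '[[[0,0,0],-0.8,-1],[[0,0,0],-0.8,-1],[[0,0,0],-0.75,-1],[[1,0,0],0,-1],[[1,0,0],0,-1],[[1,0,0],0,-1],[[1,0,0],0,-1],[[1,0,0],0,-1]]'
python3 -c "
from h import *
go([-.183,0,.05])"
```

```text
time: 1.1
tool_pos: [0.2765, -0.4858, 0.2307]
orientation: [0.971, 0.241, -0.0, -0.001]
ft_force: [0.0, 0.1, 0.3]
finger_gap: 0.0852
 t 1.1 units [11.79  0.11  6.03] turn units 0.01 F [0.  0.1 0.3] gap 0.0852 q [-1.27  0.12  1.64 -0.    1.38 -0.19]
```

```bash
python3 -m handwheel '[[[1,0,0],0,-1],[[1,0,0],0,-1],[[1,0,0.2],0,-1],[[1,0,0.4],0,-1],[[1,0,0.4],0,-1],[[1,0,0.4],0,-1],[[1,0,0.4],0,-1],[[1,0,0.4],0,-1]]'
python3 -m handwheel '[[[1,0,0],0,-0.4],[[1,0,0],0,-0.4],[[1,0,0],0,-0.4],[[0.8,0.1,0],0,-0.4],[[0,0,0],0,-0.4],[[0,0,0],0,-0.4],[[0,0,0],0,-0.4],[[0,0,0],0,-0.4]]'
python3 - <<'E'
from h import *
go([-.183,0,.05])
from station import optics
import cv2
a=[optics.camera(n)["color"][:,:,::-1] for n in("side","top")]
b=[cv2.resize(a[0][150:330,220:400],None,fx=2.2,fy=2.2,interpolation=2),cv2.resize(a[1][60:240,200:380],None,fx=2.2,fy=2.2,interpolation=2)]
cv2.imwrite("pics/p1.png",np.hstack(b))
E
```

```text
time: 2.1
tool_pos: [0.4885, -0.3736, 0.1643]
orientation: [0.971, 0.241, -0.0, -0.0]
ft_force: [-0.9, 0.1, 0.6]
finger_gap: 0.0855
time: 3.1
tool_pos: [0.5895, -0.3242, 0.1653]
orientation: [0.971, 0.241, -0.0, -0.0]
ft_force: [-0.3, 0.6, 1.0]
finger_gap: 0.0597
 t 3.1 units [ 0.05 -0.02  3.84] turn units -0.0 F [-0.3  0.6  1. ] gap 0.0597 q [-0.68  0.46  1.36 -0.    1.32  0.4 ]
```

View pics/p1.png

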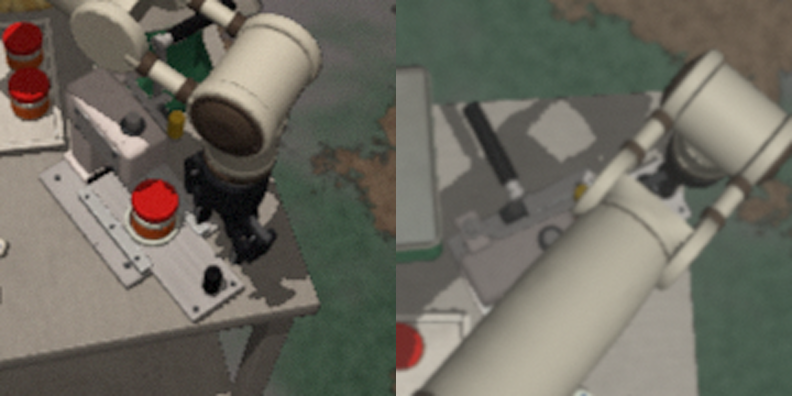

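```bash
python3 -m handwheel '[[[0,0,0.8],0,-0.4],[[0,0,0.8],0,-0.4],[[0,0,0.8],0,-0.4],[[0,0,0.7],0,-0.4],[[0,0,0.5],0,-0.4],[[0,0,0],0,-0.4],[[0,0,0],0,1],[[0,0,0],0,1]]'
python3 -m handwheel '[[[0,0,0],0,1],[[0,0,0],0,1],[[0,0,0],0,1],[[0,-0.2,0],0,1],[[0,-0.3,0],0,1],[[0,-0.3,0],0,1],[[0,-0.3,0],0,1],[[0,-0.3,0],0,1]]'
python3 -c "
from h import *
go([-.128,0,.055])"
```

```text
time: 4.2
tool_pos: [0.5909, -0.3244, 0.0586]
orientation: [0.971, 0.241, 0.001, 0.001]
ft_force: [1.8, -5.8, 3.3]
finger_gap: 0.0242
time: 5.2
tool_pos: [0.5706, -0.2881, 0.0589]
orientation: [0.971, 0.241, 0.0, 0.002]
ft_force: [-2.3, -5.3, 6.8]
finger_gap: 0.0221
 t 5.2 units [ 0.05 -0.5   0.13] turn units 0.01 F [-2.3 -5.3  6.8] gap 0.0221 q [-0.66  0.49  1.54 -0.    1.11  0.43]
```

```bash
python3 -m handwheel '[[[0,-0.2,0],0,1],[[0,-0.2,0],0,1],[[0,-0.15,0],0,1],[[0,0,0],0,1],[[0,0,0],0,1],[[0,0,0],0,1],[[0,0,0],0,1],[[0,0,0],0,1]]'
python3 -c "
from h import *
go([-.128,0,.055])"
```

```text
time: 6.2
tool_pos: [0.5642, -0.2766, 0.059]
orientation: [0.971, 0.241, 0.001, 0.005]
ft_force: [4.6, -15.5, -1.1]
finger_gap: 0.0221
 t 6.2 units [ 0.06 -0.06  0.13] turn units 0.0 F [  4.6 -15.5  -1.1] gap 0.0221 q [-0.65  0.47  1.58 -0.    1.09  0.44]
```

```bash
python3 -m handwheel '[[[0,-0.1,0],0,1],[[0,-0.05,0],0,1],[[0,0,0],0,1],[[0,0,0],0,1],[[0,0,0],0,1],[[0,0.1,0],0,1],[[0,0.05,0],0,1],[[0,0,0],0,-0.4]]'
python3 -c "
from h import *
go([-.128,0,.055])"
python3 -m handwheel '[[[0,0,0],0,-0.4],[[0,0,0],0,-0.4],[[0,0,0],0,-0.4],[[0,0,0],0,-0.4],[[0,0,-0.6],0,-0.4],[[0,0,-1],0,-0.4],[[0,0,-1],0,-0.4],[[0,0,-1],0,-0.4]]'
python3 - <<'E'
from h import *
go(knob(P[3],.24))
print(P[3],knob(P[3]))
from station import optics
import cv2
a=[optics.camera(n)["color"][:,:,::-1] for n in("side","top")]
b=[cv2.resize(a[0][120:300,200:380],None,fx=2.2,fy=2.2,interpolation=2),cv2.resize(a[1][60:240,200:380],None,fx=2.2,fy=2.2,interpolation=2)]
cv2.imwrite("pics/p2.png",np.hstack(b))
E
```

```text
time: 7.2
tool_pos: [0.5622, -0.2722, 0.057]
orientation: [0.971, 0.241, -0.0, -0.0]
ft_force: [0.0, 0.2, 0.4]
finger_gap: 0.039
 t 7.2 units [0.05 0.11 0.07] turn units -0.0 F [0.  0.2 0.4] gap 0.039 q [-0.64  0.47  1.58  0.    1.1   0.44]
time: 8.2
tool_pos: [0.5631, -0.2722, 0.1679]
orientation: [0.971, 0.241, 0.001, 0.001]
ft_force: [0.2, -0.3, 0.8]
finger_gap: 0.0598
 t 8.2 units [ 0.81 -2.41 -2.41] turn units 0.01 F [ 0.2 -0.3  0.8] gap 0.0598 q [-0.64  0.34  1.51  0.    1.29  0.44]
0.08686878242627435 [-0.05275576 -0.02336287  0.26      ]
```

View pics/p2.png

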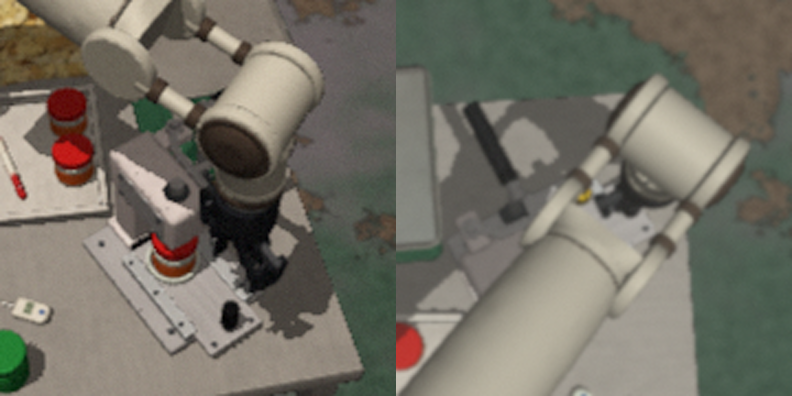

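```bash
python3 -m handwheel '[[[0,0,-1],0,-0.1],[[0,0,-1],0,-0.1],[[0,0,-1],0,-0.1],[[0,0,-1],0,-0.1],[[0.2,-0.6,-0.1],0,-0.1],[[0.2,-0.6,0],0,-0.1],[[0.2,-0.6,0],0,-0.1],[[0.2,-0.6,0],0,-0.1]]'
python3 - <<'E'
from h import *
print("slide in pred px",proj("side",w(P,[-.128,0,.085])),"out by 5mm",proj("side",w(P,[-.133,0,.085])))
go(knob(P[3],.24))
from station import optics
import cv2
a=[optics.camera(n)["color"][:,:,::-1] for n in("side","top")]
b=[cv2.resize(a[0][120:300,220:400],None,fx=2.2,fy=2.2,interpolation=2),cv2.resize(a[1][60:240,200:380],None,fx=2.2,fy=2.2,interpolation=2)]
cv2.imwrite("pics/p3.png",np.hstack(b))
E
```

```text
time: 9.3
tool_pos: [0.5495, -0.1951, 0.287]
orientation: [0.97, 0.241, -0.001, -0.001]
ft_force: [0.3, 0.2, -0.3]
finger_gap: 0.0471
slide in pred px [[304.39242039 259.25203537]] out by 5mm [[305.43666888 260.51811743]]
 t 9.3 units [0.   0.07 1.57] turn units 0.01 F [ 0.3  0.2 -0.3] gap 0.0471 q [-0.55  0.15  1.5   0.    1.5   0.53]
```

View pics/p3.png

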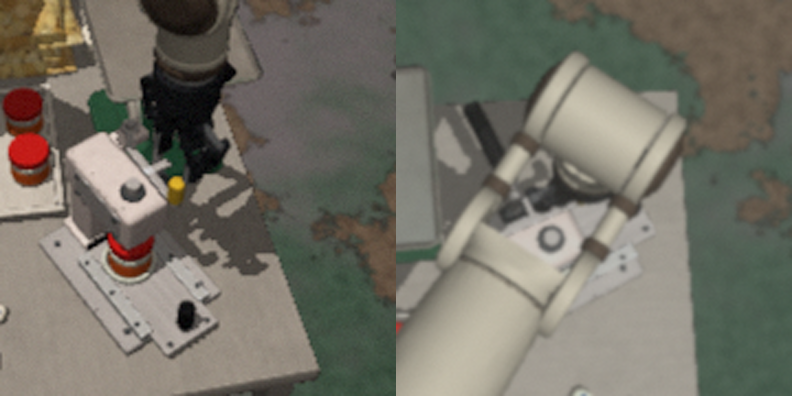

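```bash
python3 -m handwheel '[[[0,0,0.5],0,-0.1],[[0,0,0.5],0,-0.1],[[0,0,0.5],0,-0.1],[[0,0,0.25],0,-0.1],[[0,0,0],0,0.6],[[0,0,0],0,0.6],[[0,0,0],0,0.6],[[0,0,0],0,0.6]]'
python3 - <<'E'
from h import *
go(knob(P[3],.234))
a=knob(P[3])
for t in(.3,.5,.7,.85):
    b=knob(t);print(t,"tool x,y units",(-(b-a)[1]/.03).round(2),(-(b-a)[0]/.03).round(2))
E
```

```text
time: 10.4
tool_pos: [0.5507, -0.1984, 0.2361]
orientation: [0.971, 0.241, 0.0, 0.001]
ft_force: [1.8, -5.1, -3.7]
finger_gap: 0.0191
 t 10.4 units [ 0.02 -0.05  0.07] turn units 0.0 F [ 1.8 -5.1 -3.7] gap 0.0191 q [-0.55  0.18  1.56 -0.    1.4   0.53]
0.3 tool x,y units -0.91 -0.32
0.5 tool x,y units -1.69 -0.8
0.7 tool x,y units -2.35 -1.41
0.85 tool x,y units -2.77 -1.96
```

```bash
python3 -m handwheel '[[[-0.45,-0.14,0],0,0.6],[[-0.46,-0.18,0],0,0.6],[[-0.4,-0.23,0],0,0.6],[[-0.38,-0.25,0],0,0.6],[[-0.34,-0.3,0],0,0.6],[[-0.32,-0.31,0],0,0.6],[[-0.22,-0.27,0],0,0.6],[[-0.2,-0.28,0],0,0.6]]'
python3 -m handwheel '[[[0,0,0],0,-0.1],[[0,0,0],0,-0.1],[[0,0,0],0,-0.1],[[0,0,0],0,-0.1],[[0,0,-0.5],0,-0.1],[[0,0,-1],0,-0.1],[[0,0,-1],0,-0.1],[[0,0,-1],0,-0.1]]'
python3 - <<'E'
from h import *
go(grip(0)-[0,.012,.015])
print(proj("side",w(P,knob(.85))),proj("side",w(P,grip(0))))
from station import optics
import cv2
a=[optics.camera(n)["color"][:,:,::-1] for n in("side","top")]
b=[cv2.resize(a[0][100:280,200:380],None,fx=2.2,fy=2.2,interpolation=2),cv2.resize(a[1][60:240,200:380],None,fx=2.2,fy=2.2,interpolation=2)]
cv2.imwrite("pics/p4.png",np.hstack(b))
E
```

```text
time: 11.4
tool_pos: [0.4461, -0.1939, 0.2364]
orientation: [0.971, 0.239, -0.005, 0.01]
ft_force: [-16.4, -41.1, -7.8]
finger_gap: 0.0191
time: 12.4
tool_pos: [0.4495, -0.184, 0.343]
orientation: [0.97, 0.241, 0.0, 0.001]
ft_force: [-0.3, -0.7, -0.2]
finger_gap: 0.0469
 t 12.4 units [ 6.13 -0.47  1.61] turn units 0.01 F [-0.3 -0.7 -0.2] gap 0.0469 q [-0.64 -0.13  1.67  0.    1.6   0.45]
[[261.75202891 201.93180135]] [[310.7122257  159.90192487]]
```

View pics/p4.png

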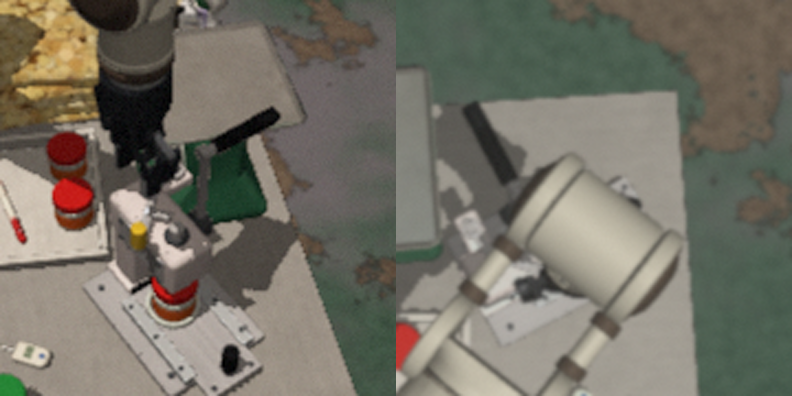

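```bash
python3 -m handwheel '[[[0,0,-0.6],0,-0.2],[[0.9,0,0],0,-0.2],[[1,-0.1,0],0,-0.2],[[1,-0.1,0],0,-0.2],[[1,-0.1,0],0,-0.2],[[1,-0.1,0],0,-0.2],[[0.9,-0.07,0],0,-0.2],[[0.33,0,0],0,-0.2]]'
python3 -m handwheel '[[[0,0,0],0,-0.2],[[0,0,0],0,-0.2],[[0,0,0],0,-0.2],[[0,0,0],0,-0.2],[[0,0,0],0,-0.2],[[0,0,0],0,-0.2],[[0,0,0],0,-0.2],[[0,0,0],0,-0.2]]'
python3 - <<'E'
from h import *
go(grip(0)-[0,.012,.015])
from station import optics
import cv2
a=[optics.camera(n)["color"][:,:,::-1] for n in("side","top")]
b=[cv2.resize(a[0][60:240,220:400],None,fx=2.2,fy=2.2,interpolation=2),cv2.resize(a[1][30:210,180:360],None,fx=2.2,fy=2.2,interpolation=2)]
cv2.imwrite("pics/p5.png",np.hstack(b))
E
```

```text
time: 13.5
tool_pos: [0.6057, -0.0847, 0.3582]
orientation: [0.97, 0.242, -0.001, -0.0]
ft_force: [-0.1, -1.2, 0.0]
finger_gap: 0.0516
time: 14.5
tool_pos: [0.6053, -0.0856, 0.3588]
orientation: [0.971, 0.241, 0.0, 0.0]
ft_force: [-0.4, 0.0, -0.6]
finger_gap: 0.0514
 t 14.5 units [0.   0.   2.13] turn units 0.01 F [-0.4  0.  -0.6] gap 0.0514 q [-0.34  0.2   1.3  -0.    1.64  0.75]
```

View pics/p5.png

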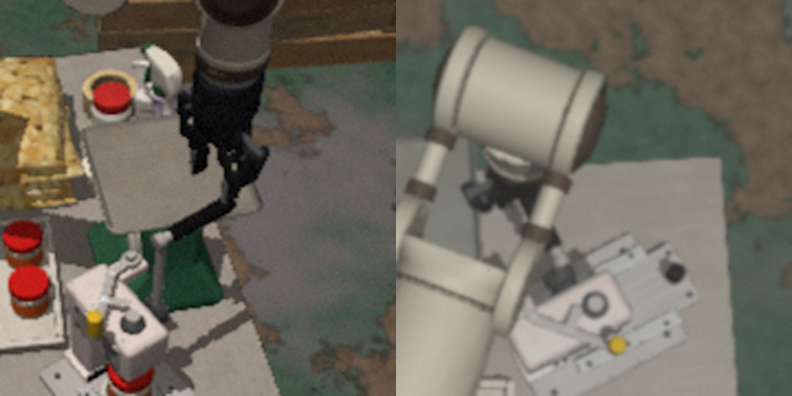

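```bash
python3 -m handwheel '[[[0,0,0.5],0,-0.2],[[0,0,0.6],0,-0.2],[[0,0,0.6],0,-0.2],[[0,0,0.43],0,-0.2],[[0,0,0],0,0.8],[[0,0,0],0,0.8],[[0,0,0],0,0.8],[[0,0,0],0,0.8]]'
python3 - <<'E'
from h import *
go(grip(0)-[0,.012,.015])
t=np.arange(0,1.23,.1);print(np.c_[t[1:],np.diff(np.sin(t))*.145/.03,-np.diff(np.cos(t))*.145/.03].round(2))
E
```

```text
time: 15.6
tool_pos: [0.6052, -0.0855, 0.2952]
orientation: [0.97, 0.241, -0.0, -0.0]
ft_force: [-1.7, 0.1, -1.0]
finger_gap: 0.0199
 t 15.6 units [0.01 0.01 0.01] turn units 0.01 F [-1.7  0.1 -1. ] gap 0.0199 q [-0.34  0.22  1.4  -0.    1.52  0.75]
[[0.1  0.48 0.02]
 [0.2  0.48 0.07]
 [0.3  0.47 0.12]
 [0.4  0.45 0.17]
 [0.5  0.44 0.21]
 [0.6  0.41 0.25]
 [0.7  0.38 0.29]
 [0.8  0.35 0.33]
 [0.9  0.32 0.36]
 [1.   0.28 0.39]
 [1.1  0.24 0.42]
 [1.2  0.2  0.44]]
```

Gripped dead centre (gap 20 mm on the 22 mm bar). Now swing the lever down, staged.

```bash
python3 -m handwheel '[[[0,0.48,0.02],0,0.8],[[0,0.48,0.07],0,0.8],[[0,0.47,0.12],0,0.8],[[0,0.45,0.17],0,0.8],[[0,0.44,0.21],0,0.8],[[0,0.41,0.25],0,0.8],[[0,0.38,0.29],0,0.8],[[0,0,0],0,0.8]]'
python3 -c "
from h import *
go(grip(.7)-[0,.012,.015])"
```

```text
time: 16.6
tool_pos: [0.6504, -0.1666, 0.2621]
orientation: [0.97, 0.241, 0.002, -0.001]
ft_force: [1.1, 6.9, 3.6]
finger_gap: 0.0199
 t 16.6 units [-0.06  0.02  0.04] turn units 0.02 F [1.1 6.9 3.6] gap 0.0199 q [-0.43  0.39  1.26  0.    1.49  0.65]
```

```bash
python3 -m handwheel '[[[0,0.35,0.33],0,0.8],[[0,0.32,0.36],0,0.8],[[0,0.28,0.39],0,0.8],[[0,0.24,0.42],0,0.8],[[0,0.1,0.22],0,0.8],[[0,0,0],0,0.8],[[0,0,0],0,0.8],[[0,0,0],0,0.8]]'
python3 -c "
from h import *
for t in (1.05,1.1,1.15,1.2):go(grip(t)-[0,.012,.015])"
```

```text
time: 17.6
tool_pos: [0.6683, -0.1989, 0.2104]
orientation: [0.97, 0.242, 0.002, -0.002]
ft_force: [1.1, 11.0, 2.7]
finger_gap: 0.0202
 t 17.6 units [-0.09 -0.13 -0.39] turn units 0.03 F [ 1.1 11.   2.7] gap 0.0202 q [-0.46  0.49  1.23  0.01  1.42  0.62]
 t 17.6 units [-0.09 -0.01 -0.18] turn units 0.03 F [ 1.1 11.   2.7] gap 0.0202 q [-0.46  0.49  1.23  0.01  1.42  0.62]
 t 17.6 units [-0.09  0.09  0.04] turn units 0.03 F [ 1.1 11.   2.7] gap 0.0202 q [-0.46  0.49  1.23  0.01  1.42  0.62]
 t 17.6 units [-0.09  0.19  0.26] turn units 0.03 F [ 1.1 11.   2.7] gap 0.0202 q [-0.46  0.49  1.23  0.01  1.42  0.62]
```

```bash
python3 -m handwheel '[[[0,0.1,0.22],0,0.8],[[0,0.05,0.18],0,0.8],[[0,0,0],0,0.8],[[0,0,0],0,0.8],[[0,0,0],0,0.8],[[0,0,0],0,0.8],[[0,0,0],0,0.8],[[0,0,0],0,0.8]]'
python3 - <<'E'
from h import *
for t in (1.15,1.2,1.25):go(grip(t)-[0,.012,.015])
E
```

```text
time: 18.6
tool_pos: [0.6703, -0.2019, 0.2015]
orientation: [0.97, 0.242, 0.002, -0.002]
ft_force: [-6.1, 15.5, 14.5]
finger_gap: 0.0198
 t 18.6 units [-0.1  -0.03 -0.26] turn units 0.03 F [-6.1 15.5 14.5] gap 0.0198 q [-0.47  0.5   1.23  0.01  1.41  0.61]
 t 18.6 units [-0.1   0.06 -0.04] turn units 0.03 F [-6.1 15.5 14.5] gap 0.0198 q [-0.47  0.5   1.23  0.01  1.41  0.61]
 t 18.6 units [-0.1   0.15  0.19] turn units 0.03 F [-6.1 15.5 14.5] gap 0.0198 q [-0.47  0.5   1.23  0.01  1.41  0.61]
```

```bash
python3 -m handwheel '[[[0,0.05,0.2],0,0.8],[[0,0,0],0,0.8],[[0,0,0],0,0.8],[[0,0,0],0,0.8],[[0,0,0],0,0.8],[[0,0,0],0,0.8],[[0,0,0],0,0.8],[[0,0,0],0,0.8]]'
python3 - <<'E'
from h import *
for t in (1.2,1.25):go(grip(t)-[0,.012,.015])
from station import r
print(r.state()["tau"].round(1))
E
```

```text
time: 19.6
tool_pos: [0.671, -0.2031, 0.1978]
orientation: [0.97, 0.242, 0.002, -0.002]
ft_force: [-10.0, 17.4, 21.9]
finger_gap: 0.0199
 t 19.6 units [-0.1   0.02 -0.16] turn units 0.03 F [-10.   17.4  21.9] gap 0.0199 q [-0.47  0.5   1.23  0.01  1.41  0.61]
 t 19.6 units [-0.1   0.1   0.07] turn units 0.03 F [-10.   17.4  21.9] gap 0.0199 q [-0.47  0.5   1.23  0.01  1.41  0.61]
[ -9.7 -39.  -29.5  -3.1  -5.2   0.2]
```

```bash
python3 -m handwheel '[[[0,-0.1,-0.38],0,0.8],[[0,-0.2,-0.44],0,0.8],[[0,-0.24,-0.42],0,0.8],[[0,-0.28,-0.39],0,0.8],[[0,-0.32,-0.36],0,0.8],[[0,-0.35,-0.33],0,0.8],[[0,-0.38,-0.29],0,0.8],[[0,0,0],0,0.8]]'
python3 -c "
from h import *
go(grip(.6)-[0,.012,.015])"
```

```text
time: 20.6
tool_pos: [0.6448, -0.1562, 0.2719]
orientation: [0.97, 0.242, 0.002, -0.0]
ft_force: [2.7, 5.0, 3.6]
finger_gap: 0.0203
 t 20.6 units [-0.06  0.03  0.07] turn units 0.03 F [2.7 5.  3.6] gap 0.0203 q [-0.42  0.36  1.27  0.    1.5   0.66]
```

```bash
python3 -m handwheel '[[[0,-0.41,-0.25],0,0.8],[[0,-0.44,-0.21],0,0.8],[[0,-0.45,-0.17],0,0.8],[[0,-0.47,-0.12],0,0.8],[[0,-0.48,-0.07],0,0.8],[[0,-0.44,-0.02],0,0.8],[[0,-0.1,0],0,0.8],[[0,0,0],0,0.8]]'
python3 - <<'E'
from h import *
go(grip(0)-[0,.012,.015])
from station import optics
import cv2
a=[optics.camera(n)["color"][:,:,::-1] for n in("side","top")]
b=[cv2.resize(a[0][110:290,220:400],None,fx=2.2,fy=2.2,interpolation=2),cv2.resize(a[1][60:240,200:380],None,fx=2.2,fy=2.2,interpolation=2)]
cv2.imwrite("pics/p6.png",np.hstack(b))
E
```

```text
time: 21.6
tool_pos: [0.6061, -0.0864, 0.3002]
orientation: [0.971, 0.241, 0.003, 0.005]
ft_force: [-0.7, -4.7, 12.3]
finger_gap: 0.0201
 t 21.6 units [-0.01 -0.04  0.17] turn units 0.0 F [-0.7 -4.7 12.3] gap 0.0201 q [-0.34  0.21  1.4  -0.    1.52  0.75]
```

View pics/p6.png

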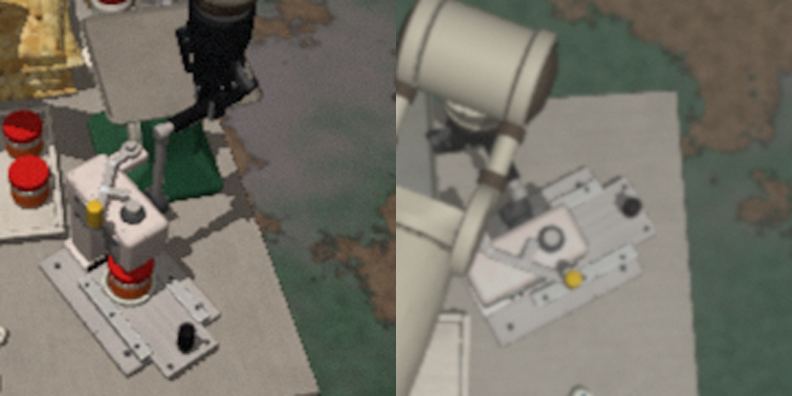

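Run:
```python
import cv2,numpy as np
for f,o in(("p3",120),("p4",100),("p6",110)):
    x0=0 if f!="p4" else 44
    a=cv2.imread(f"pics/{f}.png").astype(int)
    for c in(125,132,140):
        p=a[:,c+x0-2:c+x0+3].mean(1)
        y=np.arange(len(p))/2.2+o
        g=p[:,1]; r=p[:,2]
        red=(r>90)&(g<40); org=(r>90)&(g>=40)&(g<100)&(p[:,0]<60)&(r-g>50)
        s=(y>222)&(y<255)
        print(f,c,"red",y[s&red].min().round(1) if (s&red).any() else None,y[s&red].max().round(1) if (s&red).any() else None,"org",y[s&org].min().round(1) if (s&org).any() else None,y[s&org].max().round(1) if (s&org).any() else None)
a,b=(cv2.imread(f"pics/{f}.png") for f in("p3","p6"))
o=[a[205:305,85:185],b[227:327,85:185]]
cv2.imwrite("pics/cmp.png",cv2.resize(np.hstack(o),None,fx=4,fy=4))
```

```text
p3 125 red 233.2 237.3 org 241.4 245.0
p3 132 red 233.2 245.0 org 242.3 243.2
p3 140 red 231.4 234.5 org None None
p4 125 red 233.6 237.7 org 233.2 245.0
p4 132 red 233.2 245.0 org 232.7 244.1
p4 140 red 231.4 243.2 org None None
p6 125 red 233.2 238.2 org 238.6 245.0
p6 132 red 233.2 238.6 org 232.7 245.0
p6 140 red 231.8 243.2 org None None
```

View pics/cmp.png

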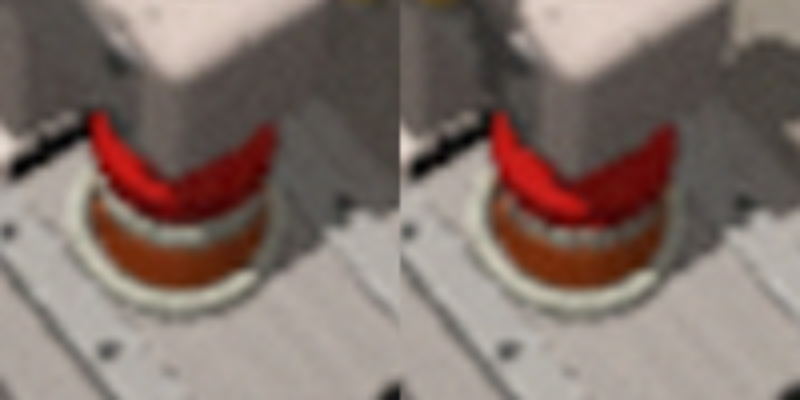

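Run:
```python
from h import *
import cv2
A=proj("side",w(P,[[-.03,0,.085],[-.03,0,.079]]));print(A,A[1]-A[0])
S0=cv2.imread("pics/side0.png")
def prof(im,c,r0,r1):return im[r0:r1,c-1:c+2].mean(1).round().astype(int)[:,::-1]
p3,p6=(cv2.imread(f"pics/{f}.png") for f in("p3","p6"))
a=cv2.resize(p3[:,:396],(180,180),interpolation=3);b=cv2.resize(p6[:,:396],(180,180),interpolation=3)
for c in(56,59,62):print(c,[ (tuple(x),tuple(y)) for x,y in zip(prof(a,c,110,126),prof(b,c,120,136))])
```

```text
[[284.80980534 235.509413  ]
 [284.72812668 236.55574127]] [-0.08167866  1.04632827]
56 [((np.int64(102), np.int64(89), np.int64(85)), (np.int64(103), np.int64(91), np.int64(87))), ((np.int64(102), np.int64(74), np.int64(70)), (np.int64(103), np.int64(74), np.int64(71))), ((np.int64(99), np.int64(52), np.int64(49)), (np.int64(111), np.int64(53), np.int64(49))), ((np.int64(114), np.int64(32), np.int64(28)), (np.int64(117), np.int64(32), np.int64(30))), ((np.int64(165), np.int64(26), np.int64(23)), (np.int64(143), np.int64(22), np.int64(21))), ((np.int64(155), np.int64(23), np.int64(21)), (np.int64(187), np.int64(29), np.int64(26))), ((np.int64(107), np.int64(12), np.int64(12)), (np.int64(174), np.int64(25), np.int64(22))), ((np.int64(89), np.int64(20), np.int64(19)), (np.int64(121), np.int64(15), np.int64(12))), ((np.int64(106), np.int64(81), np.int64(74)), (np.int64(95), np.int64(27), np.int64(24))), ((np.int64(131), np.int64(128), np.int64(116)), (np.int64(119), np.int64(99), np.int64(89))), ((np.int64(125), np.int64(111), np.int64(96)), (np.int64(122), np.int64(106), np.int64(90)))
[... 2673 characters left out ...]
nt64(66), np.int64(59)), (np.int64(78), np.int64(19), np.int64(18))), ((np.int64(99), np.int64(96), np.int64(87)), (np.int64(87), np.int64(65), np.int64(57))), ((np.int64(95), np.int64(82), np.int64(71)), (np.int64(90), np.int64(74), np.int64(64))), ((np.int64(93), np.int64(54), np.int64(36)), (np.int64(95), np.int64(55), np.int64(37))), ((np.int64(95), np.int64(40), np.int64(14)), (np.int64(96), np.int64(40), np.int64(13))), ((np.int64(95), np.int64(37), np.int64(10)), (np.int64(95), np.int64(37), np.int64(9))), ((np.int64(94), np.int64(42), np.int64(16)), (np.int64(95), np.int64(41), np.int64(15))), ((np.int64(117), np.int64(89), np.int64(71)), (np.int64(114), np.int64(87), np.int64(70)))]
```

```bash
python3 -m handwheel '[[[0,0,0],0,0.4],[[0,0,0],0,0.1],[[0,0,0],0,-0.2],[[0,0,0],0,-0.2],[[0,0,0],0,-0.2],[[0,0,0],0,-0.2],[[0,0,-0.4],0,-0.2],[[0,0,-0.6],0,-0.2]]'
python3 -m handwheel '[[[0,0,-1],0,-0.2],[[0,0,-1],0,-0.2],[[0,0,-1],0,-0.2],[[0,0,-1],0,-0.2],[[0,0,0],0,-0.2],[[0,0,0],0,-0.2],[[0,0,0],0,-0.2],[[0,0,0],0,-0.2]]'
python3 - <<'E'
from h import *
go(grip(0))
print("exp knob,slide,grip",proj("side",w(P,[knob(.83),[-.128,0,.085],grip(0)])).round(1))
from station import optics
import cv2
a=[optics.camera(n)["color"][:,:,::-1] for n in("side","top")]
b=[cv2.resize(a[0][110:290,180:360],None,fx=2.2,fy=2.2,interpolation=2),cv2.resize(a[1][60:240,140:320],None,fx=2.2,fy=2.2,interpolation=2)]
cv2.imwrite("pics/p7.png",np.hstack(b))
E
```

```text
time: 22.7
tool_pos: [0.6043, -0.084, 0.3258]
orientation: [0.971, 0.241, -0.0, -0.0]
ft_force: [-0.4, 0.0, -0.0]
finger_gap: 0.0514
time: 23.7
tool_pos: [0.6041, -0.0839, 0.4438]
orientation: [0.971, 0.241, -0.001, -0.001]
ft_force: [0.6, -0.4, -0.5]
finger_gap: 0.0512
 t 23.7 units [-0.38  0.07  4.46] turn units 0.01 F [ 0.6 -0.4 -0.5] gap 0.0512 q [-0.34  0.22  1.12  0.    1.81  0.75]
exp knob,slide,grip [[262.7 202.2]
 [304.4 259.3]
 [310.7 159.9]]
```

View pics/p7.png

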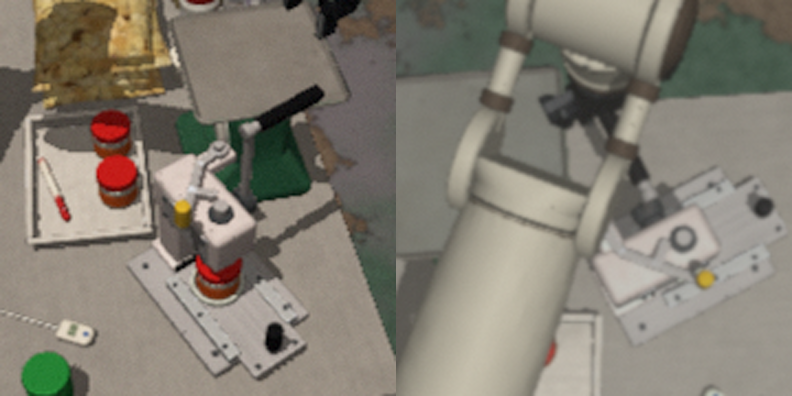

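```bash
python3 -c "
from station import r
print(r.finish_job())"
```

```text
the job is handed in; nothing more can be done
None
```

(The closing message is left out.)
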